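# Weigh the packed hardware tote on the spring scale

## Task

Weigh the wooden hardware tote on the bench's spring scale: pick it up by its handle bar, hang the middle of the bar in the scale's hook, and let the weight down onto the spring slowly until the scale carries all of it, so that the pointer creeps to its reading and neither jumps nor bounces when you let go. Leave the tote hanging level and still with your hand away. Do not knock, yank or overload the scale, and leave the other things on the bench where they are.

Things in the scene. Friction and masses are not known exactly. Their poses are not given: they have to be found in the camera images.
- handle_mid (a point): Middle of the tote's handle bar, on its centre line, 112 mm above the tote's underside. The bar is straight, 14 mm wide, 20 mm tall, edges rounded, free over 216 mm between two end boards 10 mm thick and 56 mm wide, whose tops are 16 mm above the bar's centre. x runs along the bar, y across it, z up. The tote's weight, balanced under this point, is unknown: 0.27 to 0.79 kg.
- handle_grip (a point): Point on the bar's centre line 70 mm from its middle, towards the tote's -x end (nearer the robot at the start): a clear place to take it from above, 38 mm from the end board. Held here the tote pulls off-centre (up to 0.55 N m): grip firmly. Axes as handle_mid. The tote is a loose wooden carrier, 236 x 110 x 128 mm tall, with cartons fixed inside up to 45 mm above its underside.
- hook_saddle (a point): Middle of the top face of the hook's flat saddle, 250 mm above the bench unloaded; it only moves up and down. The hook is a J of flat steel strap, 12 mm wide along x. Saddle 22 mm wide inside: on the -y side the upright shank, on the +y side the upturned tip. The bar lies along x when hung (x points away from the robot); it goes in from +y over the tip, then down. z up.
- hook_tip (a point): Top of the hook's upturned tip: the tip rises straight for 16 mm above the saddle, 11 mm to the +y side of its middle, then flares outward up to this point, 27 mm above the saddle and 23 mm from its middle. The gap above the saddle is 80 mm high, closed above by a bridge from the shank to the draw rod. Axes as hook_saddle.
- scale_stand: Fixed gallows with the scale; origin on the bench right under the hook, axes as hook_saddle. On the hook's axis hangs the scale housing, an aluminium box 18 (x) x 44 (y) x 150 mm tall, underside 350 mm above the bench; a cross arm at 521 mm leads in -y to a 20 mm post 185 mm away on an iron base 200 (x) x 130 (y) x 14 mm. The hook's +y and -x sides are open.
- hook (a joint): How far hook and pointer are drawn down, in m: 0 unloaded, 0.100 at the end stop. Spring of 100 N/m (about 10 mm per 100 g), lightly damped. It follows a hand that lowers or lifts the load, and jumps if the load is let go short of its balance or pulled beyond it; only the force felt by the hand tells when the scale carries all the weight.
- brad_tin: Bystander, loose: squat green tin, 72 mm across, 46 mm tall; origin at the centre of its underside.
- hole_plate: Bystander, loose: round flat wooden plate with a hole, 80 mm across, 12 mm thick; origin at the centre of its underside.
- bracket: Bystander, loose: L-shaped steel corner bracket, 60 mm legs, 18 mm wide, 4 mm thick, one leg upright; origin under the middle of the flat leg.
- vise: Bystander, fixed: small iron vise gripping an upright wooden panel 130 mm wide whose top is 152 mm above the bench; origin at the centre of its underside. The panel spans y; the whole is 150 mm deep in x.

How it is judged (in metres and radians):
On the way, in this order (a step that is already met when the one before it is completed fails the run):
1. the tote is lifted clear of the bench by hand, with nothing on the hook yet (height (world z) of handle_mid above 0.15 m and value of joint hook below 0.005 m and contact force between the fingers and tote above 1 N), for 0.2 s.
2. the handle bar sits in the hook and draws the spring down while the hand still holds it (z of handle_mid in the frame of hook_saddle below 0.016 m and distance between handle_mid and hook_saddle below 0.025 m and value of joint hook above 0.012 m and contact force between the fingers and tote above 1 N), for 0.2 s.
At the end, for the whole second after the job is handed in: The tote hangs from the hook alone, the bar seated on the saddle within 18 mm of its middle, tilted less than 10 degrees, the pointer drawn down and still (under 20 mm/s), the tote not swinging (under 40 mm/s) (x of handle_mid in the frame of hook_saddle between -0.018 and 0.018 m and y of handle_mid in the frame of hook_saddle between -0.012 and 0.012 m and z of handle_mid in the frame of hook_saddle between 0.005 and 0.016 m and angle between handle_mid's own z axis and vertical below 0.17 rad and value of joint hook above 0.018 m and velocity of joint hook between -0.02 and 0.02 m/s and distance between handle_mid and hook_saddle below 0.025 m and linear speed of tote below 0.04 m/s and angular speed of tote below 0.4 rad/s); the robot touches nothing.
It fails at once if the pointer jumps: hook faster than 100 mm/s up or down (velocity of joint hook above 0.1 m/s or velocity of joint hook below -0.1 m/s).
It fails at once if the pointer bounces when the tote is let go: hook faster than 60 mm/s up or down with the fingers off the tote (contact force between the fingers and tote below 0.05 N and (velocity of joint hook above 0.06 m/s or velocity of joint hook below -0.06 m/s)).
It fails at once if the scale is overloaded: pointer beyond 92 mm (value of joint hook above 0.092 m).
It fails at once if the hook is knocked, pressed or pulled with more than 20 N (contact force between hook and anything else above 20 N).
It fails at once if a bystander is pushed more than 15 mm (distance of any of brad_tin, hole_plate, bracket from where it was at the start of the episode above 0.015 m).
It also fails if it takes over 58 s, if anything falls off the work surface, if the arm or the gripper's body presses on something with over 40 N, if the wrist force passes 120 N, or if a joint passes its speed limit or range.

## Robot

A 6-joint arm with a two-finger parallel gripper is mounted at the origin on the work surface. World frame = base frame: x ahead of the robot, y to its left, z up, the work surface at z = 0. Lengths are in mm, angles in rad, forces in N, time in s.
With the tool pointing down it reaches from about 275 to 750 mm from the base axis. Payload 10.2 kg.
Tool frame: the origin (TCP) lies on the front face of the gripper's body, between the roots of the fingers; the fingertips stand 64 mm ahead of it and the grasp point (between the pads) lies 45 mm ahead of it; z points along the fingers, y is the direction in which the jaws open and shut (so a half turn about z gives the same grasp; the last joint's range is limited). The gripper opens to 88 mm and grips with 3 to 60 N. Pads are 18 mm wide; open, the fingers measure 123 mm over their backs; the gripper's body (75 mm by 187 mm) begins 45 mm behind the grasp point.
Start: joints at [-0.223, 0.313, 1.498, -0, 1.331, -0.223], TCP at [525.006, -0.014, 302.72] pointing down, gripper open.
Joint ranges: [-2.94, 2.94], [-0.97, 2.17], [0.19, 2.56], [-1.23, 4.37], [0.02, 3.11], [-2.88, 2.88]. Speed limits (rad/s): [2.39, 2.39, 3.01, 3.14, 3.14, 3.14].

## Interface

Orientations are given as a unit quaternion [w, x, y, z].
In Python, from workcell import * gives the robot as it stands.
- The arm moves only by the tool arm_command, never from a script. Its argument "targets" is a list of rows, each an object with "claw": the opening in per cent of the stroke, from 0 (shut) to 100 (fully open); "dp": the shift along the world's x, y, z in cm, a list of three; "turn": the turn, a rotation vector about the world's x, y, z in degrees, a list of three. A call has 1 to 20 rows; each row is the pose to reach, as a shift and turn from the pose commanded when the call began; what a row does not reach only later rows make up. A row lasts 1/10 s, in which the tool goes at most 50 mm and 8.59 degrees, less where a joint would pass 70% of its speed; a pose out of reach is approached as far as the arm can. A call with a gripper value outside its range is refused whole. The fingers move at their own pace and stop on an object; "force" is the grip in N (left out, the last holds). Time passes only in rows, so rows that repeat a pose let the fingers close. It gives the time, the measured TCP pose, the force and the opening at its end, in the units of the state.
- get_state(): the state, without advancing time (a new reading comes with each control period).
- grab_frame(name): name is "scene" or "side" or "wrist"; returns a dict with "color" (400x640x3 uint8, red, green, blue), "camera_matrix" (3x3 intrinsics, pixels), "extrinsics" (4x4, takes a point from camera to world coordinates); the wrist camera has in their place "mount" (4x4, takes a point from camera to tool coordinates, whose origin is the TCP and whose axes are the flange's). Camera axes: x right, y down, z forward; pixel columns grow to the right and rows downward; lengths in mm; the calibration is good to about 2 mm. A picture is of the moment at which its call begins: read the wrist's pose just before it. There is no depth.
- hand_in(): hands the job in, once; it reports no verdict.
The state is a dict: "time": time; "qpos": joint angles; "joint_vel": joint speeds; "tau": joint torques, N m; "position": TCP position; "tcp_rot": TCP orientation; "wrist_force": force on the tool from outside, world axes, zero at the start; "moment": the same for the moment, N m; "opening": finger opening in mm.
Only numpy, scipy, OpenCV 4.12 (cv2) and the standard library are available. Lean on these libraries where they do the work, as an engineer would, in place of code of your own. Each camera call takes 0.05 s, during which the arm holds its last target. There are 200 camera calls.

## Working session

There is one attempt and no reset: what is moved stays moved. The work goes in short steps, Python scripts to look and compute and a tool call to move; the robot and the scene stay as the last step left them, time stands still between calls to the robot, and variables do not carry over. Pictures are saved under pics/ and viewed, about 8 in all and at most 12, crops included, and the job is handed in when it is done.

Besides the shell and the picture viewer there is one more tool, called after "Request:" in YAML: its name, and indented under it one key for each argument. arm_command: Moves the arm, as the interface text tells. Its arguments: {"type":"object","properties":{"targets":{"type":"array","items":{"type":"object","properties":{"claw":{"type":"number"},"dp":{"type":"array","items":{"type":"number"}},"turn":{"type":"array","items":{"type":"number"}}}}},"force":{"type":"number"}},"required":["targets"]}

```bash
mkdir -p pics; cat > h.py <<'E'
from workcell import *
import numpy as np, cv2, pickle
from scipy.spatial.transform import Rotation as R
def snap(n,f):
    s=get_state(); d=grab_frame(n); cv2.imwrite(f'pics/{f}.png',d['color'][:,:,::-1])
    K=np.array(d['camera_matrix'])
    if n=='wrist':
        q=s['tcp_rot'];T=np.eye(4);T[:3,:3]=R.from_quat([q[1],q[2],q[3],q[0]]).as_matrix();T[:3,3]=s['position']
        E=T@np.array(d['mount'])
    else: E=np.array(d['extrinsics'])
    pickle.dump((K,E),open(f'pics/{f}.pkl','wb'))
def onz(f,px,z):
    K,E=pickle.load(open(f'pics/{f}.pkl','rb'))
    r=E[:3,:3]@np.linalg.inv(K)@np.array([*px,1.]);return E[:3,3]+r*(z-E[2,3])/r[2]
def proj(f,P):
    K,E=pickle.load(open(f'pics/{f}.pkl','rb'));c=np.linalg.inv(E)@np.array([*P,1.]);u=K@c[:3];return u[:2]/u[2]
def tri(obs):
    A=[];b=[]
    for f,px in obs:
        K,E=pickle.load(open(f'pics/{f}.pkl','rb'));r=E[:3,:3]@np.linalg.inv(K)@np.array([*px,1.]);r/=np.linalg.norm(r)
        M=np.eye(3)-np.outer(r,r);A.append(M);b.append(M@E[:3,3])
    A=np.vstack(A);b=np.hstack(b);x=np.linalg.lstsq(A,b,rcond=None)[0];return x,np.linalg.norm(A@x-b)
E
python3 - <<'E'
from h import *
for n in('scene','side'):
    snap(n,n+'0');K,E_=pickle.load(open(f'pics/{n}0.pkl','rb'));print(n,K[0,0],E_.round(2).tolist())
snap('wrist','wrist0')
a=[cv2.imread(f'pics/{n}0.png') for n in('scene','side')]
print(get_state())
E
```

```text
scene 381.6819372561726 [[0.55, 0.65, -0.52, 1155.6], [0.83, -0.44, 0.34, -254.2], [-0.0, -0.62, -0.78, 1027.88], [0.0, 0.0, 0.0, 1.0]]
side 394.73993423949537 [[0.91, -0.26, 0.33, 293.08], [-0.41, -0.58, 0.7, -527.98], [0.01, -0.77, -0.64, 767.64], [0.0, 0.0, 0.0, 1.0]]
{'time': 0.15, 'qpos': array([-2.23387625e-01,  3.13320590e-01,  1.49821075e+00,  1.21802258e-05,
        1.33098446e+00, -2.23386388e-01]), 'joint_vel': array([ 5.42379915e-08, -2.21465028e-03, -1.89167681e-03,  3.31905856e-06,
        1.60413599e-03, -1.15436283e-03]), 'tau': array([ 1.56247002e-03, -4.02303922e+01, -2.52316958e+01,  6.93405792e-02,
        3.44249513e-02, -9.17278635e-05]), 'position': array([5.24893588e+02, 2.07368133e-02, 3.02312465e+02]), 'tcp_rot': array([-3.93728355e-04,  7.07108168e-01,  7.07105244e-01, -2.40961914e-04]), 'wrist_force': array([-0.76893718,  0.36371133,  0.02707049]), 'moment': array([ 0.01456724,  0.04823035, -0.05566944]), 'opening': 88.11082785764172}
```

View pics/scene0.png

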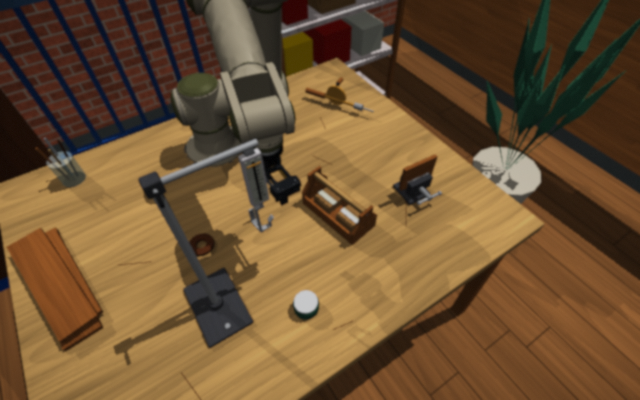

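View pics/side0.png

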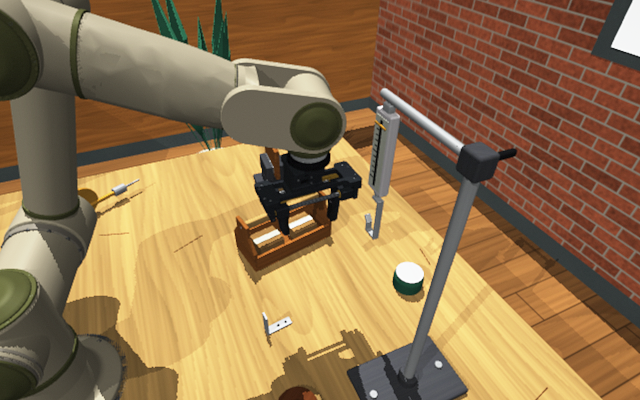

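View pics/wrist0.png

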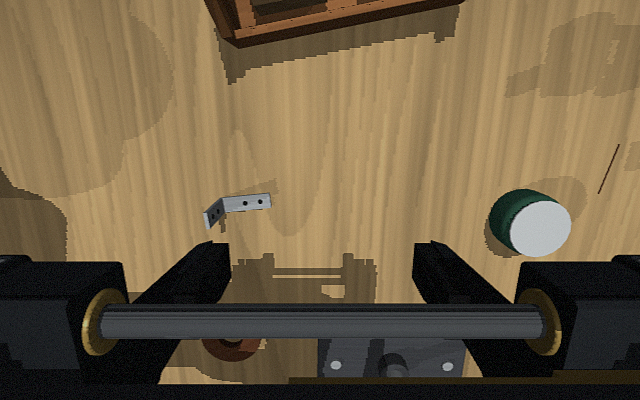

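```bash
python3 - <<'E'
from h import *
a=cv2.imread('pics/scene0.png')[130:260,230:400];b=cv2.imread('pics/side0.png')[150:290,225:400]
a=cv2.resize(a,(390*17//13*0+520,398));b=cv2.resize(b,(700,560))
c=np.zeros((600,800,3),np.uint8)
# scene x3 -> 510 wide? use two rows impossible: scale scene 2.3, side 2.3
a=cv2.resize(cv2.imread('pics/scene0.png')[130:260,230:400],None,fx=2.3,fy=2.3,interpolation=2)
b=cv2.resize(cv2.imread('pics/side0.png')[150:290,225:400],None,fx=2.3,fy=2.3,interpolation=2)
c[:a.shape[0],:a.shape[1]]=a;c[:b.shape[0],395:395+b.shape[1]]=b
cv2.imwrite('pics/c1.png',c[:330])
print('side hook', onz('side0',(373,236),250),'scene hook',onz('scene0',(262,229),250))
print(tri([('side0',(373,237)),('scene0',(262,229))]))
print('tote corner wrist',onz('wrist0',(232,47),0),onz('wrist0',(465,5),0))
print('tin',onz('wrist0',(540,228),46),'brk',onz('wrist0',(240,203),0),'tin',onz('scene0',(306,300),46),onz('side0',(409,272),46))
print('vise',onz('scene0',(415,190),60),onz('scene0',(402,170),152),onz('scene0',(437,158),152))
print('tote scene corners', onz('scene0',(353,240),0))
E
```

```text
side hook [617.10862043 -88.6101669  250.        ] scene hook [626.08052171 -90.61077312 250.        ]
(array([620.16412872, -87.47314195, 243.24375363]), np.float64(2.6956903341127325))
tote corner wrist [430.93990879 129.97093655   0.        ] [672.90974608 169.1692899    0.        ]
tin [762.22303323 -57.26566605  46.        ] brk [427.43127307 -42.3783335    0.        ] tin [761.9634819  -57.51713133  46.        ] [760.13714918 -56.52415778  46.        ]
vise [639.806714  444.2853515  60.       ] [604.70012097 399.47116024 152.        ] [627.04650764 527.53584464 152.        ]
tote scene corners [654.56818443 183.16547374   0.        ]
```

View pics/c1.png

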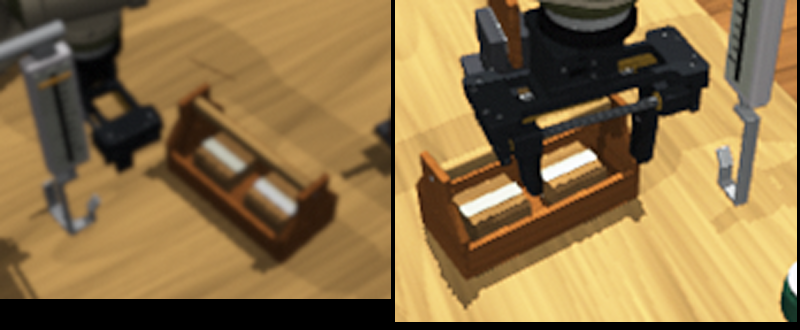

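```bash
python3 - <<'E'
from h import *
c=lambda x,y,s:((x-395)/2.3+225,y/2.3+150) if s else (x/2.3+230,y/2.3+130)
d=grab_frame('wrist');print(np.array(d['mount']).round(2).tolist(),d['camera_matrix'][0][0])
print('holes',onz('wrist0',(336,366),14),onz('wrist0',(447,366),14), 'side',onz('side0',(373,394),14),onz('side0',(438,365),14))
print('base edge side',onz('side0',(348,370),14),onz('side0',(427,338),14),onz('side0',(466,384),14))
print('base scene',onz('scene0',(184,300),14),onz('scene0',(229,271),14),onz('scene0',(251,322),14))
for n,s,w in(('saddle bottom shank',(740,203),(75,232)),('tip',(723,152),(96,198))):
    print(n,tri([('side0',c(*s,1)),('scene0',c(*w,0))]))
for n,a,z in(('near',(205,97),115),('far',(315,180),115),):print(n,onz('scene0',c(*a,0),z))
print(onz('side0',c(430,153,1),128),onz('side0',c(628,97,1),128))
E
```

```text
[[-0.0, -0.96, -0.28, 71.34], [1.0, -0.0, -0.0, 0.68], [-0.0, -0.28, 0.96, -81.42], [0.0, 0.0, 0.0, 1.0]] 332.3204361126887
holes [ 545.04976552 -268.59269896   14.        ] [ 695.32444309 -268.64292188   14.        ] side [ 543.23155091 -259.75510022   14.        ] [ 692.93733298 -263.33862251   14.        ]
base edge side [ 522.23231284 -198.31567293   14.        ] [ 709.75879511 -204.43629145   14.        ] [ 718.20281804 -317.2033147    14.        ]
base scene [ 558.21173392 -337.51278371   14.        ] [ 544.86225646 -193.07906951   14.        ] [ 720.06914165 -208.85471391   14.        ]
saddle bottom shank (array([623.98215823, -88.53094418, 239.79882884]), np.float64(2.050818520850898))
tip (array([621.09518297, -57.56130308, 273.30297392]), np.float64(0.22159136054137143))
near [438.97946066 197.09353561 115.        ]
far [642.79832172 236.01894216 115.        ]
[431.05189329 205.26345583 128.        ] [665.84512622 208.28622569 128.        ]
```

Request:
arm_command:
  targets:
    - {"dp": [-0.5, 2, 0], "turn": [0, 0, 8], "claw": 100}
    - {"dp": [-1, 4, 0], "turn": [0, 0, 16], "claw": 100}
    - {"dp": [-1.5, 6, 0], "turn": [0, 0, 24], "claw": 100}
    - {"dp": [-2, 8, 0], "turn": [0, 0, 32], "claw": 100}
    - {"dp": [-2.5, 10, 0], "turn": [0, 0, 40], "claw": 100}
    - {"dp": [-3, 12, 0], "turn": [0, 0, 48], "claw": 100}
    - {"dp": [-3.5, 14, 0], "turn": [0, 0, 56], "claw": 100}
    - {"dp": [-4, 16, 0], "turn": [0, 0, 64], "claw": 100}
    - {"dp": [-4.5, 18, 0], "turn": [0, 0, 72], "claw": 100}
    - {"dp": [-5, 19, 0], "turn": [0, 0, 80], "claw": 100}
    - {"dp": [-5.4, 19.5, -1], "turn": [0, 0, 88], "claw": 100}
    - {"dp": [-5.4, 19.9, -1], "turn": [0, 0, 96], "claw": 100}
    - {"dp": [-5.4, 19.9, -1], "turn": [0, 0, 99], "claw": 100}
    - {"dp": [-5.4, 19.9, -1], "turn": [0, 0, 99], "claw": 100}

```text
time: 1.6
position: [470.9, 199.1, 292.6]
tcp_rot: [-0.0, -0.079, 0.997, -0.0]
wrist_force: [0.6, -0.0, -0.1]
opening: 88.4
```

```bash
python3 - <<'E'
from h import *
snap('wrist','w1');s=get_state();print(s['time'],s['position'],s['tcp_rot'],s['qpos'])
E
```

```text
1.65 [470.94991324 199.00540605 292.60025158] [-1.47259419e-04 -7.78265108e-02  9.96966906e-01 -1.98607505e-05] [ 1.70326523e-01  2.90882040e-01  1.55441333e+00 -1.28510117e-05
  1.29659421e+00 -1.55627691e+00]
```

View pics/w1.png

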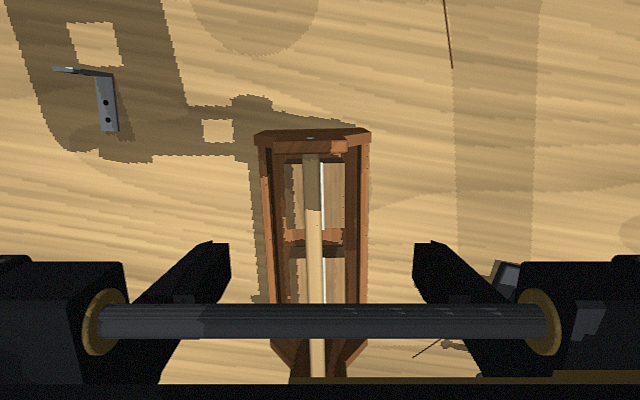

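```bash
python3 - <<'E'
from h import *
for n,p,z in(('bar near',(311,158),122),('bar mid',(314.5,235),122),('bar far',(318,372),122),('board out L',(256,133),118),('board out R',(370,131),118),('top edge near',(311,130),128),('inner',(311,153),128)):print(n,onz('w1',p,z))
E
```

```text
bar near [440.10151737 185.34138904 122.        ]
bar mid [501.8199231  197.41841846 122.        ]
bar far [636.19383789 221.13480784 122.        ]
board out L [428.44407945 141.3868712  118.        ]
board out R [413.53482348 226.3281358  118.        ]
top edge near [419.00116956 182.38000198 128.        ]
inner [435.49033105 184.83743256 128.        ]
```

Request:
arm_command:
  targets:
    - {"dp": [-0.25, -0.85, -2], "turn": [0, 0, 1.2], "claw": 100}
    - {"dp": [-0.25, -0.85, -5], "turn": [0, 0, 1.2], "claw": 100}
    - {"dp": [-0.25, -0.85, -8], "turn": [0, 0, 1.2], "claw": 100}
    - {"dp": [-0.25, -0.85, -11], "turn": [0, 0, 1.2], "claw": 100}
    - {"dp": [-0.25, -0.85, -13], "turn": [0, 0, 1.2], "claw": 100}
    - {"dp": [-0.25, -0.85, -13.5], "turn": [0, 0, 1.2], "claw": 60}
    - {"dp": [-0.25, -0.85, -13.5], "turn": [0, 0, 1.2], "claw": 20}
    - {"dp": [-0.25, -0.85, -13.5], "turn": [0, 0, 1.2], "claw": 0}
    - {"dp": [-0.25, -0.85, -13.5], "turn": [0, 0, 1.2], "claw": 0}
    - {"dp": [-0.25, -0.85, -13.5], "turn": [0, 0, 1.2], "claw": 0}
    - {"dp": [-0.25, -0.85, -13.5], "turn": [0, 0, 1.2], "claw": 0}
    - {"dp": [-0.25, -0.85, -13.5], "turn": [0, 0, 1.2], "claw": 0}
  force: 60

```text
time: 2.85
position: [468.6, 190.5, 158.0]
tcp_rot: [0.0, -0.089, 0.996, 0.0]
wrist_force: [0.7, -0.6, 0.2]
opening: 34.1
```

```bash
python3 - <<'E'
from h import *
s=get_state();print({k:np.round(s[k],2) for k in s})
snap('side','s1')
E
```

```text
{'time': np.float64(2.85), 'qpos': array([ 0.15,  0.44,  1.73,  0.  ,  0.97, -1.59]), 'joint_vel': array([-0.,  0.,  0., -0., -0., -0.]), 'tau': array([ 0.000e+00, -4.117e+01, -2.047e+01, -1.000e-02,  8.000e-02,
        0.000e+00]), 'position': array([468.56, 190.5 , 157.96]), 'tcp_rot': array([ 0.  , -0.09,  1.  ,  0.  ]), 'wrist_force': array([ 0.7 , -0.63,  0.21]), 'moment': array([ 0.1 , -0.08, -0.02]), 'opening': np.float64(34.07)}
```

Fingers are still closing; finish closing.

Request:
arm_command:
  targets:
    - {"claw": 0}
    - {"claw": 0}
    - {"claw": 0}
    - {"claw": 0}
    - {"claw": 0}
    - {"claw": 0}
    - {"claw": 0}
    - {"claw": 0}
  force: 60

```text
invalid input
```

Request:
arm_command:
  targets:
    - {"dp": [0, 0, 0], "turn": [0, 0, 0], "claw": 0}
    - {"dp": [0, 0, 0], "turn": [0, 0, 0], "claw": 0}
    - {"dp": [0, 0, 0], "turn": [0, 0, 0], "claw": 0}
    - {"dp": [0, 0, 0], "turn": [0, 0, 0], "claw": 0}
    - {"dp": [0, 0, 0], "turn": [0, 0, 0], "claw": 0}
    - {"dp": [0, 0, 0], "turn": [0, 0, 0], "claw": 0}
    - {"dp": [0, 0, 0], "turn": [0, 0, 0], "claw": 0}
  force: 60

```text
time: 3.6
position: [468.5, 190.5, 157.7]
tcp_rot: [-0.0, -0.089, 0.996, 0.0]
wrist_force: [-0.6, 0.8, -1.1]
opening: 13.4
```

Request:
arm_command:
  targets:
    - {"dp": [0, 0, 0.3], "turn": [0, 0, 0], "claw": 0}
    - {"dp": [0, 0, 0.8], "turn": [0, 0, 0], "claw": 0}
    - {"dp": [0, 0, 1.5], "turn": [0, 0, 0], "claw": 0}
    - {"dp": [0, 0, 2.5], "turn": [0, 0, 0], "claw": 0}
    - {"dp": [0, 0, 3.5], "turn": [0, 0, 0], "claw": 0}
    - {"dp": [0, 0, 4.5], "turn": [0, 0, 0], "claw": 0}
    - {"dp": [0, 0, 5.5], "turn": [0, 0, 0], "claw": 0}
    - {"dp": [0, 0, 6], "turn": [0, 0, 0], "claw": 0}
    - {"dp": [0, 0, 6], "turn": [0, 0, 0], "claw": 0}
    - {"dp": [0, 0, 6], "turn": [0, 0, 0], "claw": 0}
  force: 60

```text
time: 4.6
position: [468.3, 190.4, 217.5]
tcp_rot: [-0.0, -0.089, 0.996, -0.0]
wrist_force: [-0.2, 0.2, -4.0]
opening: 13.6
```

```bash
python3 - <<'E'
from h import *
s=get_state();print({k:np.round(s[k],2) for k in s})
snap('side','s2');snap('wrist','w2')
# wrist head extent from side0: plane y=-20..-60
K,E_=pickle.load(open('pics/side0.pkl','rb'))
for px in((345,118),(320,72),(250,62)):
    r=E_[:3,:3]@np.linalg.inv(K)@np.array([*px,1.])
    for y in(-60,-30,0):print(px,(E_[:3,3]+r*(y-E_[1,3])/r[1]).round())
a=cv2.imread('pics/w2.png');b=cv2.imread('pics/s2.png')[60:320,180:420]
b=cv2.resize(b,(369,400));cv2.imwrite('pics/c2.png',np.hstack([a[:,110:540],b]))
E
```

```text
{'time': np.float64(4.6), 'qpos': array([ 0.15,  0.36,  1.67, -0.  ,  1.11, -1.59]), 'joint_vel': array([ 0.  ,  0.01,  0.01, -0.  , -0.  ,  0.  ]), 'tau': array([ 1.000e-02, -4.259e+01, -2.477e+01, -1.000e-02, -2.400e-01,
        0.000e+00]), 'position': array([468.34, 190.45, 217.48]), 'tcp_rot': array([-0.  , -0.09,  1.  , -0.  ]), 'wrist_force': array([-0.18,  0.23, -4.01]), 'moment': array([0.1 , 0.24, 0.06]), 'opening': np.float64(13.58)}
(345, 118) [557. -60. 492.]
(345, 118) [574. -30. 475.]
(345, 118) [591.   0. 457.]
(320, 72) [514. -60. 568.]
(320, 72) [529. -30. 556.]
(320, 72) [543.   0. 543.]
(250, 62) [420. -60. 595.]
(250, 62) [428. -30. 584.]
(250, 62) [437.   0. 573.]
```

View pics/c2.png

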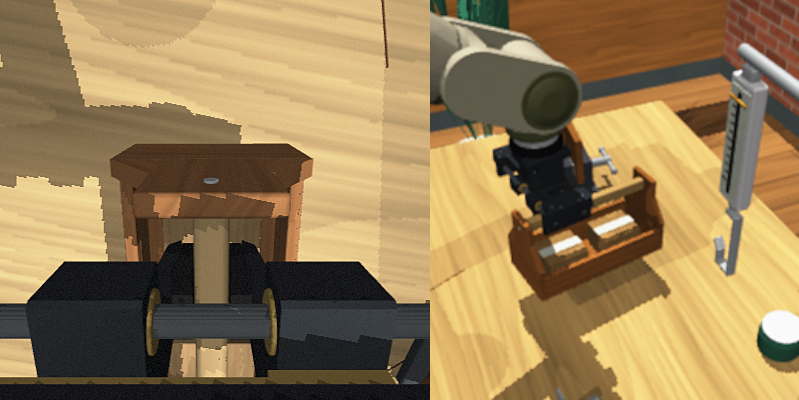

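```bash
python3 - <<'E'
from h import *
d=60
print('outer',onz('w2',(321,144),128+d),'inner',onz('w2',(321,193),128+d),'inner mid',onz('w2',(321,217),122+d), 'w1 inner bar',onz('w1',(311,155),122))
print('outerL/R',onz('w2',(221,160),118+d),onz('w2',(422,158),118+d))
c=lambda x,y:((x-430)*240/369+180,y*260/400+60)
u=np.array([np.cos(.178),np.sin(.178)])
for n,p in(('near top',(520,212)),('far top',(645,170))):print(n,onz('s2',c(*p),128+d))
g=np.array([468.3,190.4])
for off in(66,70,74,78):
  m=g+off*u;print(off,m,[proj('s2',[*(m+k*u),z+d]).round(1) for k,z in((-118,0),(118,0),(-118,128),(118,128))],[((q-[180,60])*[369/240,400/260]+[430,0]).round() for q in [proj('s2',[*(m+k*u),128+d]) for k in(-118,118)]])
E
```

```text
outer [410.38962519 179.10746274 188.        ] inner [426.86791663 182.05013189 188.        ] inner mid [437.47801034 183.93717247 182.        ] w1 inner bar [437.84250211 185.00472104 122.        ]
outerL/R [423.62362576 144.34921294 178.        ] [409.99012627 216.42066612 178.        ]
near top [433.06558269 202.42053188 188.        ]
far top [654.9420767  227.84872951 188.        ]
66 [533.25718574 202.08606093] [array([240.5, 244.3]), array([318. , 210.1]), array([234.3, 204.8]), array([318.7, 172. ])] [array([514., 223.]), array([643., 172.])]
70 [537.19398488 202.79430705] [array([242. , 243.6]), array([319.1, 209.6]), array([235.9, 204.2]), array([320. , 171.5])] [array([516., 222.]), array([645., 172.])]
74 [541.13078402 203.50255317] [array([243.4, 243. ]), array([320.3, 209. ]), array([237.5, 203.6]), array([321.2, 171. ])] [array([518., 221.]), array([647., 171.])]
78 [545.06758315 204.21079928] [array([244.9, 242.3]), array([321.5, 208.5]), array([239.1, 203. ]), array([322.5, 170.5])] [array([521., 220.]), array([649., 170.])]
```

Request:
arm_command:
  targets:
    - {"dp": [0, 0, 0.5], "turn": [0, 0, 0], "claw": 0}
    - {"dp": [0, 0, 1.5], "turn": [0, 0, 0], "claw": 0}
    - {"dp": [0, 0, 3], "turn": [0, 0, 0], "claw": 0}
    - {"dp": [0, 0, 4.5], "turn": [0, 0, 0], "claw": 0}
    - {"dp": [0.3, -0.5, 6], "turn": [0, 0, -0.4], "claw": 0}
    - {"dp": [0.8, -1.5, 7.5], "turn": [0, 0, -1], "claw": 0}
    - {"dp": [1.5, -3, 9], "turn": [0, 0, -2], "claw": 0}
    - {"dp": [2.3, -4.5, 10.5], "turn": [0, 0, -3], "claw": 0}
    - {"dp": [3.1, -6, 11.8], "turn": [0, 0, -4], "claw": 0}
    - {"dp": [3.9, -7.5, 12.5], "turn": [0, 0, -5], "claw": 0}
    - {"dp": [4.7, -9, 12.7], "turn": [0, 0, -6], "claw": 0}
    - {"dp": [5.5, -10.5, 12.7], "turn": [0, 0, -7], "claw": 0}
    - {"dp": [6.3, -12, 12.7], "turn": [0, 0, -8], "claw": 0}
    - {"dp": [7, -13.5, 12.7], "turn": [0, 0, -9], "claw": 0}
    - {"dp": [7.6, -14.7, 12.7], "turn": [0, 0, -9.7], "claw": 0}
    - {"dp": [8, -15.5, 12.7], "turn": [0, 0, -10.1], "claw": 0}
    - {"dp": [8.1, -15.9, 12.7], "turn": [0, 0, -10.2], "claw": 0}
    - {"dp": [8.1, -16, 12.7], "turn": [0, 0, -10.2], "claw": 0}
    - {"dp": [8.1, -16, 12.7], "turn": [0, 0, -10.2], "claw": 0}
    - {"dp": [8.1, -16, 12.7], "turn": [0, 0, -10.2], "claw": 0}
  force: 60

```text
time: 6.7
position: [549.3, 30.9, 344.8]
tcp_rot: [0.0, -0.0, 1.0, 0.0]
wrist_force: [1.1, -0.2, -3.3]
opening: 13.1
```

```bash
python3 - <<'E'
from h import *
s=get_state();print({k:np.round(s[k],2) for k in s})
snap('side','s3');snap('scene','sc3')
b=cv2.resize(cv2.imread('pics/s3.png')[60:260,240:440],(400,400),interpolation=2)
a=cv2.resize(cv2.imread('pics/sc3.png')[110:260,200:350],(400,400),interpolation=2)
cv2.imwrite('pics/c3.png',np.hstack([b,a]))
p=np.array(s['position'])
for z in(300,):
  for k in(-118,-108,0,108,118):
    P=[p[0]+70+k,p[1],z+16];print(k,(proj('s3',P)-[240,60])*2,(proj('sc3',P)-[200,110])*400/150+[400,0])
for P in([620,-80,250],[620,-57,277],[620,-91,250]):print(P,(proj('s3',P)-[240,60])*2,(proj('sc3',P)-[200,110])*400/150+[400,0])
E
```

```text
{'time': np.float64(6.7), 'qpos': array([-0.16,  0.34,  1.35,  0.  ,  1.45, -1.73]), 'joint_vel': array([ 0.,  0.,  0., -0., -0., -0.]), 'tau': array([-1.900e-01, -4.483e+01, -2.797e+01,  3.000e-02, -2.200e-01,
       -1.000e-02]), 'position': array([549.33,  30.93, 344.85]), 'tcp_rot': array([ 0., -0.,  1.,  0.]), 'wrist_force': array([ 1.07, -0.23, -3.3 ]), 'moment': array([0.14, 0.22, 0.04]), 'opening': np.float64(13.05)}
-118 [102.3039278  255.44164961] [607.11249373 134.11038481]
-108 [112.11024283 252.88602731] [612.14996857 140.22822116]
0 [212.83357855 226.6365338 ] [670.12689149 210.63915863]
108 [304.91771287 202.63850128] [735.51762572 290.05390965]
118 [313.04608702 200.5201669 ] [741.99780986 297.92386579]
[620, -80, 250] [263.95824424 345.33971557] [572.40327221 307.59081376]
[620, -57, 277] [254.39843235 309.31165849] [590.89188018 279.28486959]
[620, -91, 250] [269.96639981 352.75764519] [561.88698263 313.01082753]
```

View pics/c3.png

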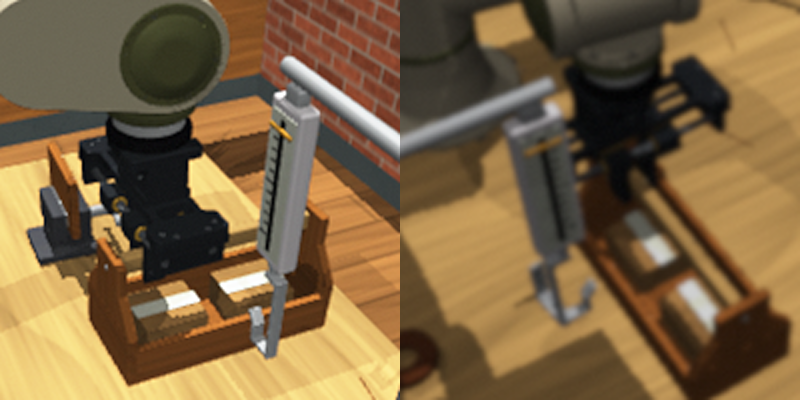

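Request:
arm_command:
  targets:
    - {"dp": [-0.1, -0.3, 0.1], "turn": [0, -1, 0], "claw": 0}
    - {"dp": [-0.2, -1, 0.1], "turn": [0, -2, 0], "claw": 0}
    - {"dp": [-0.3, -1.9, 0.1], "turn": [0, -3, 0], "claw": 0}
    - {"dp": [-0.3, -2.9, 0.1], "turn": [0, -3.5, 0], "claw": 0}
    - {"dp": [-0.3, -3.9, 0.1], "turn": [0, -3.5, 0], "claw": 0}
    - {"dp": [-0.3, -4.9, 0.1], "turn": [0, -3.5, 0], "claw": 0}
    - {"dp": [-0.3, -5.7, 0.1], "turn": [0, -3.5, 0], "claw": 0}
    - {"dp": [-0.3, -6.3, 0.1], "turn": [0, -3.5, 0], "claw": 0}
    - {"dp": [-0.3, -6.5, 0.1], "turn": [0, -3.5, 0], "claw": 0}
    - {"dp": [-0.3, -6.5, 0.1], "turn": [0, -3.5, 0], "claw": 0}
    - {"dp": [-0.3, -6.5, 0.1], "turn": [0, -3.5, 0], "claw": 0}
  force: 60

```text
time: 7.9
position: [546.5, -34.3, 345.7]
tcp_rot: [0.031, -0.0, 1.0, 0.0]
wrist_force: [-0.8, -0.8, -3.4]
opening: 13.0
```

```bash
python3 - <<'E'
from h import *
s=get_state();print({k:np.round(s[k],2) for k in ('time','position','tcp_rot','wrist_force','moment')})
snap('side','s4');snap('scene','sc4')
b=cv2.resize(cv2.imread('pics/s4.png')[120:270,270:420],(400,400),interpolation=2)
a=cv2.resize(cv2.imread('pics/sc4.png')[140:260,220:340],(400,400),interpolation=2)
cv2.imwrite('pics/c4.png',np.hstack([b,a]))
A=lambda P:((proj('s4',P)-[270,120])*400/150).round(),((proj('sc4',P)-[220,140])*400/120+[400,0]).round()
A=lambda P:(((proj('s4',P)-[270,120])*400/150).round(),((proj('sc4',P)-[220,140])*400/120+[400,0]).round())
y=s['position'][1]
for k in(-113,0,113):print(k,A([619+k,y,316]),A([619+k,y,300]))
for P in([620,-80,250],[620,-57,277]):print(P,A(P))
E
```

```text
{'time': np.float64(7.9), 'position': array([546.51, -34.28, 345.72]), 'tcp_rot': array([ 0.03, -0.  ,  1.  ,  0.  ]), 'wrist_force': array([-0.82, -0.75, -3.36]), 'moment': array([0.14, 0.31, 0.  ])}Traceback (most recent call last):
  File "<stdin>", line 7, in <module>
NameError: name 'P' is not defined
```

View pics/c4.png

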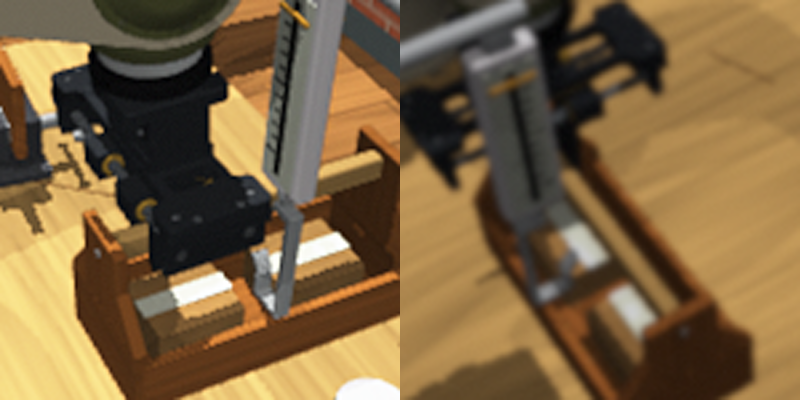

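```bash
python3 - <<'E'
from h import *
A=lambda P:(((proj('s4',P)-[270,120])*400/150).round().tolist(),((proj('sc4',P)-[220,140])*400/120+[400,0]).round().tolist())
y=-34.3
for k in(-113,108,113):print(k,'boardtop',A([619+k,y,316]),'bartop',A([619+k,y,310]))
for P in([620,-80,250],[620,-57,277],[620,-91,250]):print(P,A(P))
# bar edge lines: side bar visible far end
for k in(40,60,80,108):print(k,A([619+k,y-7,308]),A([619+k,y-7,292]))
E
```

```text
-113 boardtop ([99.0, 233.0], [520.0, 105.0]) bartop ([99.0, 240.0], [522.0, 111.0])
108 boardtop ([375.0, 155.0], [672.0, 306.0]) bartop ([374.0, 162.0], [672.0, 311.0])
113 boardtop ([381.0, 154.0], [676.0, 311.0]) bartop ([379.0, 160.0], [676.0, 316.0])
[620, -80, 250] ([272.0, 300.0], [549.0, 284.0])
[620, -57, 277] ([259.0, 252.0], [572.0, 249.0])
[620, -91, 250] ([280.0, 310.0], [536.0, 291.0])
40 ([300.0, 192.0], [613.0, 250.0]) ([297.0, 209.0], [615.0, 263.0])
60 ([323.0, 185.0], [628.0, 269.0]) ([320.0, 203.0], [629.0, 282.0])
80 ([347.0, 178.0], [642.0, 289.0]) ([343.0, 196.0], [644.0, 302.0])
108 ([379.0, 169.0], [664.0, 317.0]) ([375.0, 187.0], [665.0, 330.0])
```

```bash
python3 - <<'E'
from h import *
def draw(f,x0,y0,x1,y1,s):
    im=cv2.resize(cv2.imread(f'pics/{f}.png')[y0:y1,x0:x1],None,fx=s,fy=s,interpolation=cv2.INTER_CUBIC)
    q=lambda P:tuple(int(v) for v in ((proj(f,P)-[x0,y0]+.5)*s))
    L=lambda a,b,c:cv2.line(im,q(a),q(b),c,1)
    m=np.array([617,-34.3,300])
    for e in(-118,-108,108,118):
        L(m+[e,-28,-112],m+[e,28,-112],(0,255,0));L(m+[e,0,-112],m+[e,0,16],(0,255,0))
        L(m+[e,-12,16],m+[e,12,16],(0,255,0))
    for sy in(-7,7):
        for sz in(-10,10):L(m+[-108,sy,sz],m+[108,sy,sz],(255,0,255))
    for sy in(-55,55):L(m+[-118,sy,-112],m+[118,sy,-112],(255,255,0))
    h=np.array([620,-80,250])
    L(h+[0,-11,0],h+[0,11,0],(0,0,255));L(h+[0,11,0],h+[0,11,16],(0,0,255));L(h+[0,11,16],h+[0,23,27],(0,0,255));L(h+[0,-11,0],h+[0,-11,80],(0,0,255))
    return im
a=draw('s4',290,140,440,290,4);cv2.imwrite('pics/d4.png',a)
a=draw('s4',290,130,440,285,3);b=draw('sc4',245,150,345,260,3.4)
H=max(a.shape[0],b.shape[0]);c=np.zeros((H,a.shape[1]+b.shape[1],3),np.uint8);c[:a.shape[0],:a.shape[1]]=a;c[:b.shape[0],a.shape[1]:]=b
cv2.imwrite('pics/d4.png',c);print(c.shape)
E
```

```text
(465, 790, 3)
```

View pics/d4.png

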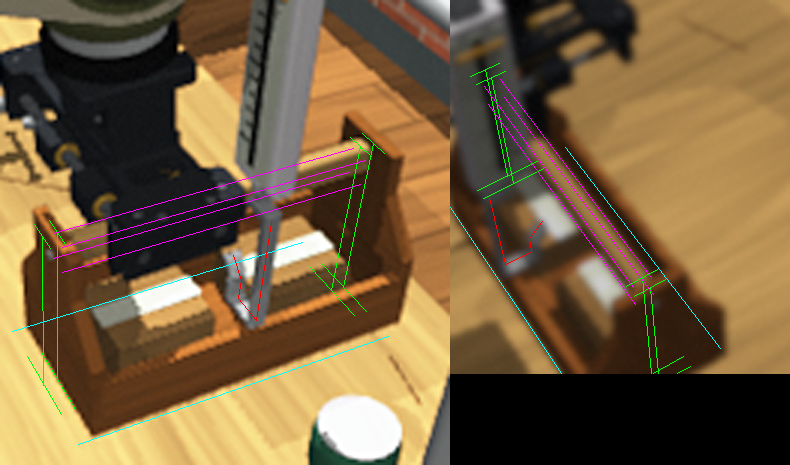

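Request:
arm_command:
  targets:
    - {"dp": [-0.1, -0.2, 0], "turn": [0, 0.6, 0], "claw": 0}
    - {"dp": [-0.2, -0.5, 0], "turn": [0, 1.2, 0], "claw": 0}
    - {"dp": [-0.3, -0.9, 0], "turn": [0, 1.8, 0], "claw": 0}
    - {"dp": [-0.3, -1.4, 0], "turn": [0, 1.8, 0], "claw": 0}
    - {"dp": [-0.3, -1.9, 0], "turn": [0, 1.8, 0], "claw": 0}
    - {"dp": [-0.3, -2.4, 0], "turn": [0, 1.8, 0], "claw": 0}
    - {"dp": [-0.3, -2.9, 0], "turn": [0, 1.8, 0], "claw": 0}
    - {"dp": [-0.3, -3.3, 0], "turn": [0, 1.8, 0], "claw": 0}
    - {"dp": [-0.3, -3.6, 0], "turn": [0, 1.8, 0], "claw": 0}
    - {"dp": [-0.3, -3.9, 0], "turn": [0, 1.8, 0], "claw": 0}
    - {"dp": [-0.3, -4.1, 0], "turn": [0, 1.8, 0], "claw": 0}
    - {"dp": [-0.3, -4.3, 0], "turn": [0, 1.8, 0], "claw": 0}
    - {"dp": [-0.3, -4.3, 0], "turn": [0, 1.8, 0], "claw": 0}
    - {"dp": [-0.3, -4.3, 0], "turn": [0, 1.8, 0], "claw": 0}
  force: 60

```text
time: 9.4
position: [543.5, -77.5, 345.7]
tcp_rot: [0.015, -0.0, 1.0, 0.0]
wrist_force: [-0.5, -0.1, -3.5]
opening: 13.1
```

```bash
cat >> h.py <<'E'
def st():
    s=get_state();print({k:np.round(s[k],2).tolist() for k in ('time','position','tcp_rot','wrist_force','moment','opening')})
def pair(t,out):
    snap('side','s'+t);snap('scene','sc'+t)
    a=cv2.resize(cv2.imread(f'pics/s{t}.png')[130:285,300:450],None,fx=2.7,fy=2.7,interpolation=2)
    b=cv2.resize(cv2.imread(f'pics/sc{t}.png')[150:280,220:340],None,fx=3.2,fy=3.2,interpolation=2)
    H=min(len(a),len(b));cv2.imwrite(f'pics/{out}.png',np.hstack([a[:H],b[:H]]))
E
python3 -c "
from h import *
st();pair('5','p5')"
```

```text
{'time': 9.4, 'position': [543.51, -77.46, 345.72], 'tcp_rot': [0.01, -0.0, 1.0, 0.0], 'wrist_force': [-0.54, -0.1, -3.48], 'moment': [0.08, 0.28, 0.02], 'opening': 13.11}
```

View pics/p5.png

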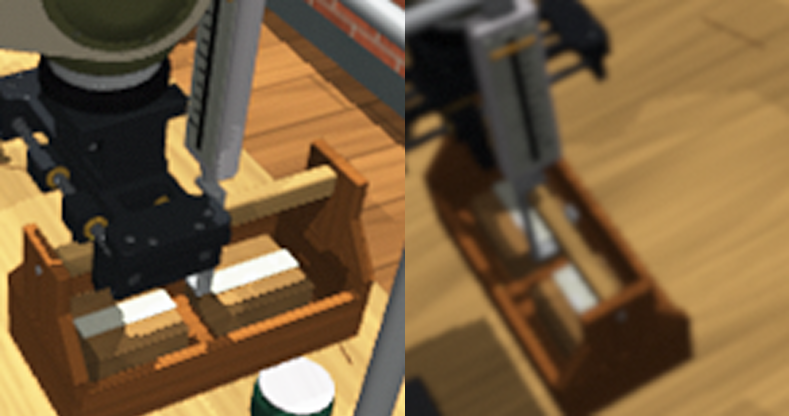

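Request:
arm_command:
  targets:
    - {"dp": [0, 0, -0.3], "turn": [0, 0, 0], "claw": 0}
    - {"dp": [0, 0, -0.7], "turn": [0, 0, 0], "claw": 0}
    - {"dp": [0, 0, -1.1], "turn": [0, 0, 0], "claw": 0}
    - {"dp": [0, 0, -1.5], "turn": [0, 0, 0], "claw": 0}
    - {"dp": [0, 0, -1.8], "turn": [0, 0, 0], "claw": 0}
    - {"dp": [0, 0, -2.1], "turn": [0, 0, 0], "claw": 0}
    - {"dp": [0, 0, -2.3], "turn": [0, 0, 0], "claw": 0}
    - {"dp": [0, 0, -2.5], "turn": [0, 0, 0], "claw": 0}
    - {"dp": [0, 0, -2.5], "turn": [0, 0, 0], "claw": 0}
    - {"dp": [0, 0, -2.5], "turn": [0, 0, 0], "claw": 0}
  force: 60

```text
time: 10.5
position: [543.5, -77.5, 320.8]
tcp_rot: [0.015, -0.0, 1.0, -0.0]
wrist_force: [-0.7, -0.8, -4.9]
opening: 13.2
```

```bash
python3 -c "
from h import *
st()
for z in(188,191):
  a=onz('s5',(55/2.7+300,415/2.7+130),z);b=onz('s5',(362/2.7+300,338/2.7+130),z);print(a,b,(a+b)/2)
"
```

```text
{'time': 10.5, 'position': [543.54, -77.5, 320.82], 'tcp_rot': [0.01, -0.0, 1.0, -0.0], 'wrist_force': [-0.71, -0.79, -4.88], 'moment': [0.09, 0.32, 0.02], 'opening': 13.2}
[ 501.06977651 -105.98290561  188.        ] [ 739.74132013 -133.11032952  188.        ] [ 620.40554832 -119.54661757  188.        ]
[ 499.99330859 -108.16701218  191.        ] [ 737.42957074 -135.15403391  191.        ] [ 618.71143966 -121.66052304  191.        ]
```

Request:
arm_command:
  targets:
    - {"dp": [0, 0, -0.2], "turn": [0, 0, 0], "claw": 0}
    - {"dp": [0, 0, -0.4], "turn": [0, 0, 0], "claw": 0}
    - {"dp": [0, 0, -0.6], "turn": [0, 0, 0], "claw": 0}
    - {"dp": [0, 0, -0.8], "turn": [0, 0, 0], "claw": 0}
    - {"dp": [0, 0, -1.0], "turn": [0, 0, 0], "claw": 0}
    - {"dp": [0, 0, -1.15], "turn": [0, 0, 0], "claw": 0}
    - {"dp": [0, 0, -1.3], "turn": [0, 0, 0], "claw": 0}
    - {"dp": [0, 0, -1.45], "turn": [0, 0, 0], "claw": 0}
    - {"dp": [0, 0, -1.6], "turn": [0, 0, 0], "claw": 0}
    - {"dp": [0, 0, -1.75], "turn": [0, 0, 0], "claw": 0}
    - {"dp": [0, 0, -1.9], "turn": [0, 0, 0], "claw": 0}
    - {"dp": [0, 0, -2.05], "turn": [0, 0, 0], "claw": 0}
    - {"dp": [0, 0, -2.2], "turn": [0, 0, 0], "claw": 0}
    - {"dp": [0, 0, -2.35], "turn": [0, 0, 0], "claw": 0}
    - {"dp": [0, 0, -2.5], "turn": [0, 0, 0], "claw": 0}
    - {"dp": [0, 0, -2.65], "turn": [0, 0, 0], "claw": 0}
    - {"dp": [0, 0, -2.8], "turn": [0, 0, 0], "claw": 0}
    - {"dp": [0, 0, -2.95], "turn": [0, 0, 0], "claw": 0}
    - {"dp": [0, 0, -3.1], "turn": [0, 0, 0], "claw": 0}
    - {"dp": [0, 0, -3.2], "turn": [0, 0, 0], "claw": 0}
  force: 60

```text
time: 12.5
position: [543.5, -77.5, 288.6]
tcp_rot: [0.015, 0.0, 1.0, 0.0]
wrist_force: [-0.8, -0.7, -2.0]
opening: 13.4
```

```bash
cat >> h.py <<'E'
def avg(n=8):
    F=[];M=[]
    for i in range(n):
        s=get_state();F.append(s['wrist_force']);M.append(s['moment']);grab_frame('side')
    print('F',np.mean(F,0).round(2),'sd',np.std(F,0).round(2),'M',np.mean(M,0).round(3),'sd',np.std(M,0).round(3))
E
python3 -c "
from h import *
st();avg();pair('6','p6')"
```

```text
{'time': 12.5, 'position': [543.52, -77.52, 288.62], 'tcp_rot': [0.01, 0.0, 1.0, 0.0], 'wrist_force': [-0.77, -0.65, -2.02], 'moment': [0.04, 0.28, 0.0], 'opening': 13.4}
F [-0.85 -0.01 -2.61] sd [0.29 0.49 0.55] M [ 0.099  0.294 -0.007] sd [0.032 0.035 0.035]
```

View pics/p6.png

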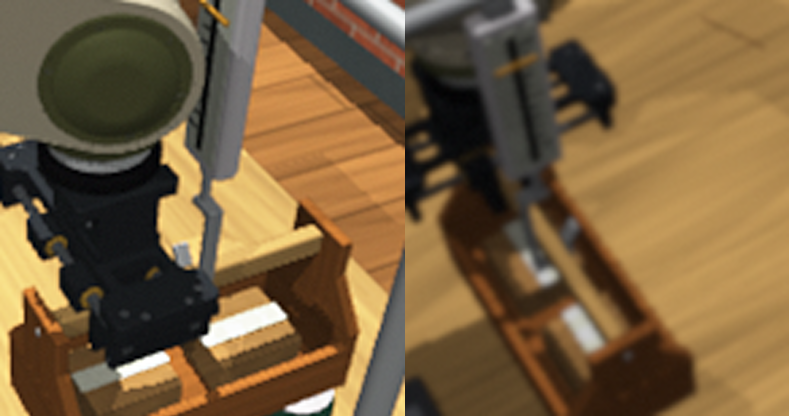

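Request:
arm_command:
  targets:
    - {"dp": [0, 0, -0.1], "turn": [0, 0, 0], "claw": 0}
    - {"dp": [0, 0, -0.2], "turn": [0, 0, 0], "claw": 0}
    - {"dp": [0, 0, -0.35], "turn": [0, 0, 0], "claw": 0}
    - {"dp": [0, 0, -0.5], "turn": [0, 0, 0], "claw": 0}
    - {"dp": [0, 0, -0.65], "turn": [0, 0, 0], "claw": 0}
    - {"dp": [0, 0, -0.8], "turn": [0, 0, 0], "claw": 0}
    - {"dp": [0, 0, -0.95], "turn": [0, 0, 0], "claw": 0}
    - {"dp": [0, 0, -1.1], "turn": [0, 0, 0], "claw": 0}
    - {"dp": [0, 0, -1.2], "turn": [0, 0, 0], "claw": 0}
    - {"dp": [0, 0, -1.3], "turn": [0, 0, 0], "claw": 0}
    - {"dp": [0, 0, -1.3], "turn": [0, 0, 0], "claw": 0}
    - {"dp": [0, 0, -1.3], "turn": [0, 0, 0], "claw": 0}
  force: 60

```text
time: 14.2
position: [543.5, -77.5, 275.8]
tcp_rot: [0.015, 0.0, 1.0, -0.0]
wrist_force: [-0.5, 0.5, -0.7]
opening: 13.2
```

```bash
python3 -c "
from h import *
st();avg(14)"
```

```text
{'time': 14.2, 'position': [543.53, -77.51, 275.77], 'tcp_rot': [0.01, 0.0, 1.0, -0.0], 'wrist_force': [-0.48, 0.5, -0.72], 'moment': [0.03, 0.14, 0.01], 'opening': 13.18}
F [-0.44 -0.13 -1.26] sd [0.52 0.59 0.5 ] M [0.089 0.145 0.005] sd [0.035 0.027 0.032]
```

Request:
arm_command:
  targets:
    - {"dp": [0, 0, -0.1], "turn": [0, 0, 0], "claw": 0}
    - {"dp": [0, 0, -0.2], "turn": [0, 0, 0], "claw": 0}
    - {"dp": [0, 0, -0.35], "turn": [0, 0, 0], "claw": 0}
    - {"dp": [0, 0, -0.5], "turn": [0, 0, 0], "claw": 0}
    - {"dp": [0, 0, -0.65], "turn": [0, 0, 0], "claw": 0}
    - {"dp": [0, 0, -0.8], "turn": [0, 0, 0], "claw": 0}
    - {"dp": [0, 0, -0.9], "turn": [0, 0, 0], "claw": 0}
    - {"dp": [0, 0, -0.9], "turn": [0, 0, 0], "claw": 0}
    - {"dp": [0, 0, -0.9], "turn": [0, 0, 0], "claw": 0}
  force: 60

```text
time: 15.8
position: [543.5, -77.5, 266.8]
tcp_rot: [0.015, -0.0, 1.0, -0.0]
wrist_force: [-0.3, -0.4, -0.1]
opening: 13.1
```

```bash
python3 -c "
from h import *
st();avg(24)"
```

```text
{'time': 15.8, 'position': [543.52, -77.51, 266.78], 'tcp_rot': [0.01, -0.0, 1.0, -0.0], 'wrist_force': [-0.25, -0.4, -0.14], 'moment': [0.09, 0.08, 0.01], 'opening': 13.11}
F [-0.41 -0.03 -0.38] sd [0.4  0.49 0.5 ] M [ 0.086  0.088 -0.001] sd [0.032 0.037 0.03 ]
```

Request:
arm_command:
  targets:
    - {"dp": [0, 0, -0.1], "turn": [0, 0, 0], "claw": 0}
    - {"dp": [0, 0, -0.2], "turn": [0, 0, 0], "claw": 0}
    - {"dp": [0, 0, -0.3], "turn": [0, 0, 0], "claw": 0}
    - {"dp": [0, 0, -0.38], "turn": [0, 0, 0], "claw": 0}
    - {"dp": [0, 0, -0.38], "turn": [0, 0, 0], "claw": 0}
    - {"dp": [0, 0, -0.38], "turn": [0, 0, 0], "claw": 0}
  force: 60

```text
time: 17.6
position: [543.5, -77.5, 262.9]
tcp_rot: [0.015, -0.0, 1.0, 0.0]
wrist_force: [-1.9, -0.8, 0.9]
opening: 13.1
```

```bash
python3 -c "
from h import *
st();avg(24);pair('7','p7')"
```

```text
{'time': 17.6, 'position': [543.51, -77.51, 262.92], 'tcp_rot': [0.01, -0.0, 1.0, 0.0], 'wrist_force': [-1.92, -0.8, 0.88], 'moment': [0.09, 0.12, -0.01], 'opening': 13.13}
F [-0.91 -0.14  0.19] sd [0.54 0.53 0.45] M [ 0.099  0.075 -0.005] sd [0.033 0.029 0.024]
```

View pics/p7.png

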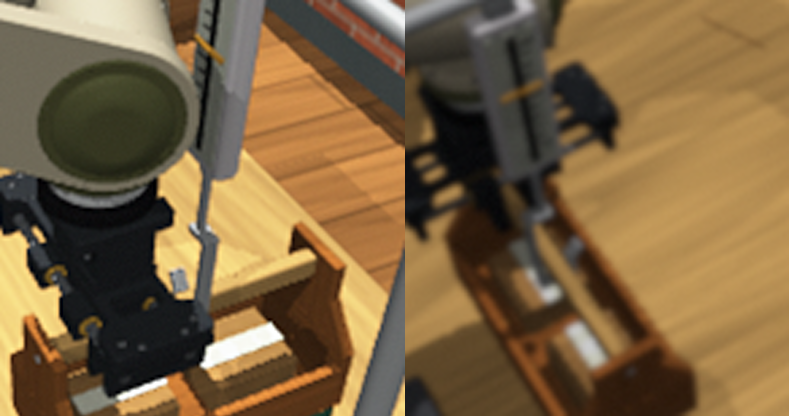

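Request:
arm_command:
  targets:
    - {"dp": [0, 0, 0.05], "turn": [0, 0, 0], "claw": 0}
    - {"dp": [0, 0, 0.05], "turn": [0, 0, 0], "claw": 0}
    - {"dp": [0, 0, 0.05], "turn": [0, 0, 0], "claw": 0}
  force: 20

```text
time: 19.2
position: [543.5, -77.5, 263.4]
tcp_rot: [0.015, -0.0, 1.0, 0.0]
wrist_force: [-1.3, -0.1, -0.2]
opening: 13.9
```

Request:
arm_command:
  targets:
    - {"dp": [0, 0, 0], "turn": [0, 0, 0], "claw": 0}
    - {"dp": [0, 0, 0], "turn": [0, 0, 0], "claw": 0}
    - {"dp": [0, 0, 0], "turn": [0, 0, 0], "claw": 0}
  force: 8

```text
time: 19.5
position: [543.5, -77.5, 263.4]
tcp_rot: [0.015, -0.0, 1.0, -0.0]
wrist_force: [-0.4, 0.8, -0.0]
opening: 14.0
```

Request:
arm_command:
  targets:
    - {"dp": [0, 0, 0], "turn": [0, 0, 0], "claw": 0}
    - {"dp": [0, 0, 0], "turn": [0, 0, 0], "claw": 0}
    - {"dp": [0, 0, 0], "turn": [0, 0, 0], "claw": 0}
    - {"dp": [0, 0, 0], "turn": [0, 0, 0], "claw": 0}
  force: 3

```text
time: 19.9
position: [543.5, -77.5, 263.4]
tcp_rot: [0.015, -0.0, 1.0, 0.0]
wrist_force: [0.1, -0.4, -0.3]
opening: 14.1
```

```bash
python3 -c "
from h import *
st();avg(20)"
```

```text
{'time': 19.9, 'position': [543.5, -77.49, 263.41], 'tcp_rot': [0.01, -0.0, 1.0, 0.0], 'wrist_force': [0.11, -0.41, -0.34], 'moment': [0.11, -0.02, 0.0], 'opening': 14.15}
F [-0.06  0.39  0.08] sd [0.38 0.46 0.46] M [ 0.114 -0.005  0.012] sd [0.035 0.028 0.031]
```

Request:
arm_command:
  targets:
    - {"dp": [0, 0, 0], "turn": [0, 0, 0], "claw": 18}
    - {"dp": [0, 0, 0], "turn": [0, 0, 0], "claw": 20}
    - {"dp": [0, 0, 0], "turn": [0, 0, 0], "claw": 23}
    - {"dp": [0, 0, 0], "turn": [0, 0, 0], "claw": 26}
    - {"dp": [0, 0, 0], "turn": [0, 0, 0], "claw": 30}
    - {"dp": [0, 0, 0], "turn": [0, 0, 0], "claw": 40}
    - {"dp": [0, 0, 0], "turn": [0, 0, 0], "claw": 50}
    - {"dp": [0, 0, 0], "turn": [0, 0, 0], "claw": 60}
    - {"dp": [0, 0, 0], "turn": [0, 0, 0], "claw": 60}
    - {"dp": [0, 0, 0], "turn": [0, 0, 0], "claw": 60}
    - {"dp": [0, 0, 0], "turn": [0, 0, 0], "claw": 60}
    - {"dp": [0, 0, 0], "turn": [0, 0, 0], "claw": 60}
    - {"dp": [0, 0, 0], "turn": [0, 0, 0], "claw": 60}
    - {"dp": [0, 0, 0], "turn": [0, 0, 0], "claw": 60}

```text
time: 22.3
position: [543.5, -77.5, 263.4]
tcp_rot: [0.015, 0.0, 1.0, -0.0]
wrist_force: [0.9, -0.4, 0.1]
opening: 52.9
```

```bash
python3 -c "
from h import *
st();snap('side','s8');grab_frame('side');grab_frame('side');snap('side','s9')
for p,q in(('s7','s8'),('s8','s9')):
  a,b=[cv2.imread(f'pics/{x}.png')[200:290,300:440].astype(int) for x in(p,q)];print(np.abs(a-b).mean())"
```

```text
{'time': 22.3, 'position': [543.51, -77.51, 263.42], 'tcp_rot': [0.01, 0.0, 1.0, -0.0], 'wrist_force': [0.9, -0.44, 0.1], 'moment': [0.08, -0.02, 0.01], 'opening': 52.87}
5.928439153439154
4.383121693121693
```

Request:
arm_command:
  targets:
    - {"dp": [0, 0, 0.3], "turn": [0, 0, 0], "claw": 60}
    - {"dp": [0, 0, 0.9], "turn": [0, 0, 0], "claw": 60}
    - {"dp": [0, 0, 1.8], "turn": [0, 0, 0], "claw": 60}
    - {"dp": [-0.1, 0, 2.8], "turn": [0, 0, 0], "claw": 60}
    - {"dp": [-0.2, 0, 3.8], "turn": [0, 0, 0], "claw": 60}
    - {"dp": [-0.2, 0, 4.8], "turn": [0, 0, 0], "claw": 60}
    - {"dp": [-0.3, 0, 5.8], "turn": [0, 0, 0], "claw": 60}
    - {"dp": [-0.4, 0, 6.8], "turn": [0, 0, 0], "claw": 60}
    - {"dp": [-0.6, 0, 7.6], "turn": [0, 0, 0], "claw": 60}
    - {"dp": [-1.2, 0, 8], "turn": [0, 0, 0], "claw": 60}
    - {"dp": [-2.2, 0, 8], "turn": [0, 0, 0], "claw": 60}
    - {"dp": [-3.5, 0, 8], "turn": [0, 0, 0], "claw": 60}
    - {"dp": [-5, 0, 8], "turn": [0, 0, 0], "claw": 60}
    - {"dp": [-7, 0, 8], "turn": [0, 0, 0], "claw": 60}
    - {"dp": [-9, 0, 8], "turn": [0, 0, 0], "claw": 60}
    - {"dp": [-11, 0, 8], "turn": [0, 0, 0], "claw": 60}
    - {"dp": [-12, 0, 8], "turn": [0, 0, 0], "claw": 60}
    - {"dp": [-12, 0, 8], "turn": [0, 0, 0], "claw": 60}
    - {"dp": [-12, 0, 8], "turn": [0, 0, 0], "claw": 60}
    - {"dp": [-12, 0, 8], "turn": [0, 0, 0], "claw": 60}

```text
time: 24.5
position: [424.0, -77.6, 343.3]
tcp_rot: [0.015, -0.0, 1.0, 0.0]
wrist_force: [-0.2, -0.1, -0.0]
opening: 52.7
```

```bash
python3 -c "
from h import *
st();pair('10','p10');[grab_frame('side') for i in range(4)];snap('side','s11')
a=[cv2.imread(f'pics/{x}.png')[160:330,280:450] for x in('s10','s11')]
print(cv2.phaseCorrelate(*[cv2.cvtColor(x,6).astype(np.float32) for x in a]))
cv2.imwrite('pics/p11.png',np.hstack([cv2.resize(a[1],(398,398)),cv2.resize(cv2.imread('pics/sc10.png')[150:280,220:350],(398,398))]))"
```

```text
{'time': 24.5, 'position': [423.97, -77.58, 343.26], 'tcp_rot': [0.01, -0.0, 1.0, 0.0], 'wrist_force': [-0.21, -0.14, -0.01], 'moment': [0.1, -0.09, -0.06], 'opening': 52.69}
((0.0057322332384899255, 0.01318276079972236), 1.0083082777188148)
```

```bash
python3 -c "
from h import *
[grab_frame('side') for i in range(14)];snap('side','s12')
I={k:cv2.imread(f'pics/{k}.png') for k in('s7','s10','s11','s12')}
for k in I:
  h=cv2.cvtColor(I[k][120:175,365:395],cv2.COLOR_BGR2HSV);m=(h[...,1]>150)&(h[...,2]>130);y,x=np.where(m);print(k,'pointer',len(x),x.mean()+365,y.mean()+120)
for n,(x,y,w,hh) in dict(far=(405,210,28,50),near=(306,245,22,35),carton=(376,250,34,22)).items():
  t=I['s7'][y:y+hh,x:x+w]
  for k in('s10','s11','s12'):
    r=cv2.matchTemplate(I[k][y-20:y+hh+20,x-20:x+w+20],t,cv2.TM_CCOEFF_NORMED);_,v,_,l=cv2.minMaxLoc(r);print(n,k,round(v,3),l[0]-20,l[1]-20)
a,b=I['s10'][200:330,290:440].astype(int),I['s12'][200:330,290:440].astype(int);print('maxdiff',np.percentile(abs(a-b),[50,99,99.9]))
print(get_state()['time'])"
```

```text
s7 pointer 154 375.31168831168833 142.2987012987013
s10 pointer 207 373.0193236714976 145.8695652173913
s11 pointer 205 373.0390243902439 145.98048780487804
s12 pointer 208 373.02884615384613 145.86057692307693
far s10 0.983 0 1
far s11 0.981 0 1
far s12 0.982 0 1
near s10 0.483 8 -7
near s11 0.482 8 -7
near s12 0.483 7 -7
carton s10 0.932 -1 1
carton s11 0.927 -1 0
carton s12 0.928 -1 1
maxdiff [ 1. 12. 43.]
25.6
```

```bash
python3 -c "
from h import *
print(hand_in());st()"
```

```text
the job is handed in; nothing more can be done
None
the job is handed in; nothing more can be done
```

The tote is hanging from the scale hook with the hand clear of it, and the job was handed in at about 25.6 s. `hand_in()` reports no verdict, so I don't know the official result.

**What I did:** I gripped the bar about 70 mm from its middle with 60 N and lifted it. I took it in over the hook's tip from the +y side, then lowered it slowly until the wrist force reached zero (0.1 ± 0.1 N). Next I eased the grip down to 3 N, opened the fingers gently, went straight up and backed away. The spring carries about 4 N, or roughly 0.4 kg, which draws the pointer down about 40 mm.

**Last checks:**
- **Stillness:** over about 1 s after I backed away, the pointer and the far end board stayed put in the side pictures, to within a fraction of a pixel and a pixel.
- **Level:** the far end board sits within 1 pixel of where it was before release, so the tilt barely changed.
- **Hand:** the fingers were about 120 mm back, with no force at the wrist.

**Not confirmed:**
- The match on the near end board failed, because the gripper had hidden it in the earlier picture.
- I had used all 12 pictures, so I checked the final state by numbers only.
- I did not measure the bystanders at the end. The path kept clear of them.

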